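# Show a bead to the viewing scope in its dished plate

### The job

Turn the lock collar on top of the viewing scope to its locked mark, so that the collar's low pointer lies straight along the barrel towards the lens. Then pick up the dished plate by its bridge handle, give it a quarter turn so that the bridge stands crosswise to the scope's line of sight, and hold it level with the bead resting in its centre at the height of the lens and straight in front of it, about 9 cm from the glass. Keep the bead near the middle of the plate all the way, leave the other things on the bench where they lie, and finish while still holding the plate there, still.

Things in the scene. Friction and masses are not known exactly. Their poses are not given: they have to be found in the camera images.
- scope: Viewing scope, fixed. Origin: underside of its base plate (120 x 100 x 12 mm), z up. Its level black barrel, 46 mm across at the lens, looks along -x: lens glass at x = -85 mm, 105 mm above the bench, barrel top at 128 mm. Its clamp block (50 x 50 mm, on a 26 mm column at the origin) ends at 131 mm and carries the collar. Eyepiece ends at x = +64 mm.
- collar (a joint): Lock collar turning about the upright axis through the scope's origin. Rad, growing anticlockwise from above; stops at -1.45 and 0.35. 0 is the locked mark: the pointer points along the scope's -x (to the lens), over the small white rib on the block. Starts at -1.35 to -0.8. Friction about 0.06 N m: stays where it is left.
- collar_grip (a point): Point on the collar's axis in its upright grip plate, 166 mm above the bench. Plate 40 mm long (its x), 10 mm thick (its y), from 142 to 178 mm above the bench, on a round disc 44 mm across, 10 mm high. Axes turn with the collar: the low pointer (12 mm high, on the disc) sticks out 37 mm along -x. At joint value 0 the axes are those of the scope.
- view (a point): Point where the bead's centre is to be held: on the scope's axis, 90 mm in front of the lens glass, 105 mm above the bench. Axes as scope (x along the line of sight).
- dish_grip (a point): Middle of the bridge bar of the loose steel dished plate: bar 118 mm long (x), 10 thick (y), 16 high, its centre 70 mm above the plate's underside, over the plate's middle, on thin legs at x = +-57 mm. Plate 114 mm across, rim 22 mm high, inside a 14 degree cone; 0.13 to 0.25 kg. z up. Starts on the bench, its bar along the scope's line of sight within 0.2 rad.
- dish_seat (a point): Point of the dished plate where the centre of the bead lies when it rests centred: on the plate's axis, 14 mm above its underside and 56 mm below dish_grip. Axes as dish_grip.
- bead_center (a point): Centre of the loose brass ball (bead), 20 mm in diameter, about 33 g, which rolls in the plate.
- disc1: Bystander: flat filigree brass disc with a missing wedge, 56 mm across, 4 mm thick; origin centre of its underside.
- disc2: Bystander: filigree disc like disc1.
- disc3: Bystander: filigree disc like disc1.
- jar: Bystander: small amber glass jar with steel cap, 48 mm across, 45 mm high; origin centre of its underside.
- pliers: Bystander: cutting pliers lying flat, 160 mm long along x, about 60 mm wide, 14 mm high; origin at the bench under the pivot end.
- file: Bystander: flat file with wooden handle, 180 mm long along x, 12 mm high; origin at the bench under the end of the handle.
- tin: Bystander: flat round aluminium tin, 56 mm across, 18 mm high; origin centre of its underside.
Things that resemble listed ones, but are neither listed nor needed, are in the scene too. What is shaped like the scope but yellow is not meant.

How it is judged:
By the outcome, as a careful person would: the job done as asked, in the order asked, and still so for the second after the job is handed in, while the arm keeps its last pose, push and grip.
It also fails if it takes over 58 s, if anything falls off the work surface, if the arm or the gripper's body presses on something with over 40 N, if the wrist force passes 120 N, or if a joint passes its speed limit or range.

### The arm

A 6-joint arm with a two-finger parallel gripper is mounted at the origin on the work surface. World frame = base frame: x ahead of the robot, y to its left, z up, the work surface at z = 0. Lengths are in mm, angles in rad, forces in N, time in s.
With the tool pointing down it reaches from about 375 to 825 mm from the base axis. Payload 5.5 kg.
Tool frame: the origin (TCP) lies on the centre line of the jaws, within the pads' length; the fingertips stand 11 mm ahead of it and the grasp point (between the pads) lies 8 mm behind it; z points along the fingers, y is the line along which they close (so a half turn about z gives the same grasp; the last joint's range is limited). The gripper opens to 85 mm and grips with 20 to 120 N. Pads are 22 mm wide; open, the fingers measure 114 mm over their backs; the gripper's body (76 mm by 85 mm) begins 54 mm behind the grasp point. The pads swing forward as they close: fully open they stand 13 mm farther back than shut.
Start: joints at [-1.165, 0.314, -0.047, 1.21, 0, 1.571], TCP at [236.849, -551.269, 242.299] pointing down, gripper open.
Joint ranges: [-2.67, 2.67], [-0.69, 1.73], [-1.03, 1.25], [-2.08, 2.16], [-1.42, 1.45], [-3.14, 3.14]. Speed limits (rad/s): [2.39, 2.39, 3.01, 3.14, 3.14, 3.14].

### API

Orientations are given as a unit quaternion [w, x, y, z].
In Python, from rig import * gives the robot as it stands. The module is installed in compiled form; this text tells all that it offers.
- The arm moves only by the tool drive_tool, never from a script. Its argument "moves" is one flat list of numbers, 4 for each row, row after row: the shift along the tool's x, y, z in mm, then the turn about the tool's z in degrees. A call has exactly 5 rows; each row shifts and turns the commanded pose from where the row before left it, along the tool's axes as they then stand; what a row does not reach is not made up. A row lasts 1/12 s, in which the tool goes at most 41.7 mm and 7.16 degrees, less where a joint would pass 70% of its speed; a pose out of reach is approached as far as the arm can. A call is refused whole if a number of a shift passes 41.7 or a number of a turn 7.16, either way. A call with a gripper value outside its range is refused whole. "fingers" is the finger opening in mm, from 0 to 85.4, set as the call begins (left out, the last holds). The fingers move at their own pace and stop on an object; "newtons" is the grip in N (left out, the last holds). Time passes only in rows, so rows that do not move let the fingers close, or fill a call up. It gives the time, the measured TCP pose, the force, the opening and the grip force at its end, in the units of the state.
- sense(): the state, without advancing time (a new reading comes with each control period).
- read_camera(name): name is "side" or "top"; returns a dict with "pixels" (420x560x3 uint8, red, green, blue), "fx", "fy", "cx", "cy" (pixels), "R" (3x3) and "t" (3): a world point X has camera coordinates R X + t. Camera axes: x right, y down, z forward; pixel columns grow to the right and rows downward; lengths in mm; the calibration is good to about 2 mm. A picture is of the moment at which its call begins. There is no depth.
- finish_job(): hands the job in; it is judged then, once.
Trained networks look in a picture, given as the dict that the camera call returned (one of the last four; its "shot" number tells which), for a name from the list of things; names that differ only in an ending like _2 or _b are one class to them, and where a whole thing is asked for, a point or a joint stands for the part that bears it (a point fixed in the world has none). Each returns a list of dicts, best first, with "p" (0 to 1); they miss things now and then, are a little off and sometimes report something else, mostly with a low value. They report only what shows in the picture. A call takes as long as a camera call. They do not tell look-alikes from the thing itself.
- recognise(picture, thing): "at" ([x, y, z] in mm, in world coordinates, good to about 4 mm: the middle of the surface that is visible of it).
- place_of(picture, thing): "at" ([x, y, z] in mm, in world coordinates, good to about 4 mm: a listed point, or the origin of a listed thing).
The state is a dict: "clock": time; "joint_positions": joint angles; "joint_velocities": joint speeds; "joint_torque": joint torques, N m; "eef_pos": TCP position; "ee_rot": TCP orientation; "ft_force": force on the tool from outside, world axes, zero at the start; "ft_torque": the same for the moment, N m; "gripper_width": finger opening in mm; "grip_force": force on a finger pad.
Only numpy, scipy, OpenCV 4.12 (cv2) and the standard library are available. Lean on these libraries where they do the work, as an engineer would, in place of code of your own. Each camera call takes 0.05 s, during which the arm holds its last target. There are 200 camera calls.

## Working session

There is one attempt and no reset: what is moved stays moved. The work goes in short steps, Python scripts to look and compute and a tool call to move; the robot and the scene stay as the last step left them, time stands still between calls to the robot, and variables do not carry over. Pictures are saved under pics/ and viewed, at most 10 in all, crops included, and the job is handed in when it is done.

Besides the shell and the picture viewer there is one more tool, called in YAML: its name, and indented under it one key for each argument. drive_tool: Moves the arm, as the interface text tells. Its arguments: {"type":"object","properties":{"moves":{"type":"array"},"fingers":{"type":"number"},"newtons":{"type":"number"}},"required":["moves"]}

```bash
mkdir -p pics; python3 - <<'E'
from rig import *
import cv2,numpy as np
s=sense();print(s['eef_pos'],s['ee_rot'],s['clock'],s['gripper_width'])
for c in ['side','top']:
    p=read_camera(c);cv2.imwrite(f'pics/{c}0.png',p['pixels'][:,:,::-1])
    print(c,p['fx'],p['fy'],p['cx'],p['cy'],np.round(p['R'],3).tolist(),np.round(p['t'],1).tolist())
    R=np.array(p['R']);t=np.array(p['t'])
    for n in ['scope','collar_grip','view','dish_grip','dish_seat','bead_center','jar','tin','disc1','pliers','file']:
        for d in place_of(p,n)[:3]:
            a=np.array(d['at']);q=R@a+t
            print(n,round(d['p'],2),np.round(a),np.round([p['fx']*q[0]/q[2]+p['cx'],p['fy']*q[1]/q[2]+p['cy']]))
E
```

```text
[ 236.60519331 -550.76508076  241.43408625] [-8.36471219e-04  9.79489334e-01  2.01494200e-01 -1.82272328e-04] 0.0 85.06293816968434
side 384.4513487061052 384.4513487061052 284.16231213148893 215.06552503061647 [[-0.954, -0.301, -0.007], [-0.187, 0.612, -0.769], [0.235, -0.732, -0.64]] [530.3, 192.2, 844.5]
scope 0.85 [486. 368.  -2.] [260. 398.]
scope 0.73 [552. 127.  -2.] [269. 288.]
scope 0.69 [298. 227.  -1.] [376. 357.]
collar_grip 0.8 [551. 124. 163.] [268. 235.]
collar_grip 0.6 [490. 368. 167.] [252. 345.]
collar_grip 0.56 [298. 225. 164.] [390. 303.]
dish_grip 0.58 [ 616. -153.   70.] [280. 189.]
dish_grip 0.24 [ 754. -224.   -0.] [245. 187.]
dish_seat 0.7 [ 620. -158.   13.] [279. 204.]
bead_center 0.51 [ 619. -163.   14.] [280. 203.]
jar 0.76 [ 757. -224.    1.] [244. 187.]
jar 0.67 [678. 178.   0.] [209. 291.]
tin 0.51 [ 632. -334.   -0.] [293. 175.]
tin 0.33 [661.  -0.  -2.] [246. 242.]
disc1 0.69 [739. -92.   3.] [232. 214.]
disc1 0.68 [662.  -4.  -1.] [246. 241.]
disc1 0.41 [474. -14.   4.] [317. 252.]
pliers 0.81 [677. 180.   3.] [209. 292.]
pliers 0.45 [ 620. -162.   
[... 301 characters left out ...]
. 337.]
scope 0.71 [489. 365.   1.] [123. 250.]
collar_grip 0.92 [549. 127. 165.] [223. 210.]
collar_grip 0.65 [486. 365. 167.] [ 97. 246.]
collar_grip 0.6 [296. 225. 164.] [172. 347.]
dish_grip 0.85 [ 616. -156.   71.] [361. 180.]
dish_seat 0.57 [ 614. -160.   14.] [359. 186.]
bead_center 0.62 [ 614. -156.   14.] [357. 186.]
bead_center 0.34 [ 614. -158.   73.] [362. 181.]
jar 0.89 [ 756. -229.   -0.] [385. 125.]
tin 0.61 [ 635. -328.   -3.] [432. 176.]
disc1 0.75 [475. -18.   3.] [297. 251.]
disc1 0.72 [655.  -3.  -5.] [287. 172.]
disc1 0.55 [736. -97.   3.] [328. 135.]
pliers 0.92 [679. 174.   2.] [208. 163.]
file 0.78 [434. 135.   0.] [228. 272.]
file 0.71 [ 756. -227.    1.] [384. 125.]
```

View pics/top0.png

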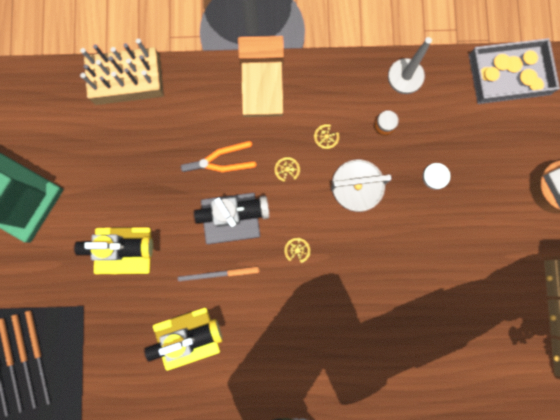

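View pics/side0.png

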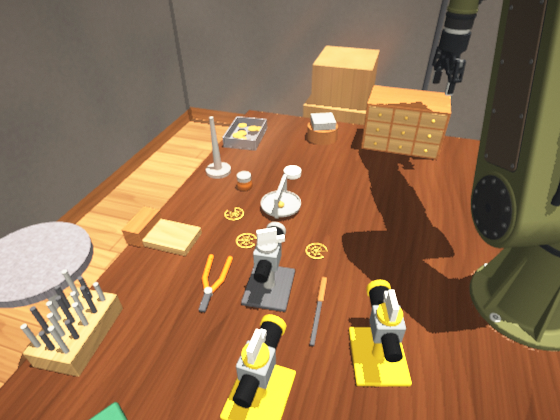

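The top picture shows the grey-based black scope at (232,212) and its yellow look-alikes at (120,250) and (185,338). The dished plate with the bead and bar is at (359,185). The bystanders are discs at (327,136), (287,169) and (297,250), the jar at (388,121), the tin at (437,176), the pliers at (215,160) and the file at (220,274). The collar candidates are therefore (223,210) on the black scope, plus (97,246) and (172,347) on the yellow ones. I choose the black scope and will check it in one crop.

```bash
python3 - <<'E'
import cv2,numpy as np
a=cv2.imread('pics/top0.png')[180:250,185:280];b=cv2.imread('pics/top0.png')[150:220,320:415]
c=cv2.imread('pics/side0.png')[215:315,235:330]
r=lambda i,k:cv2.resize(i,None,fx=k,fy=k,interpolation=cv2.INTER_CUBIC)
top=np.hstack([r(a,4),r(b,4)]);s=cv2.resize(c,(285,300),interpolation=cv2.INTER_CUBIC)
o=np.zeros((580,760,3),np.uint8);o[:280]=top;o[280:580,:285]=s
cv2.imwrite('pics/crop0.png',o)
E
```

```text
(no output)
```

View pics/crop0.png

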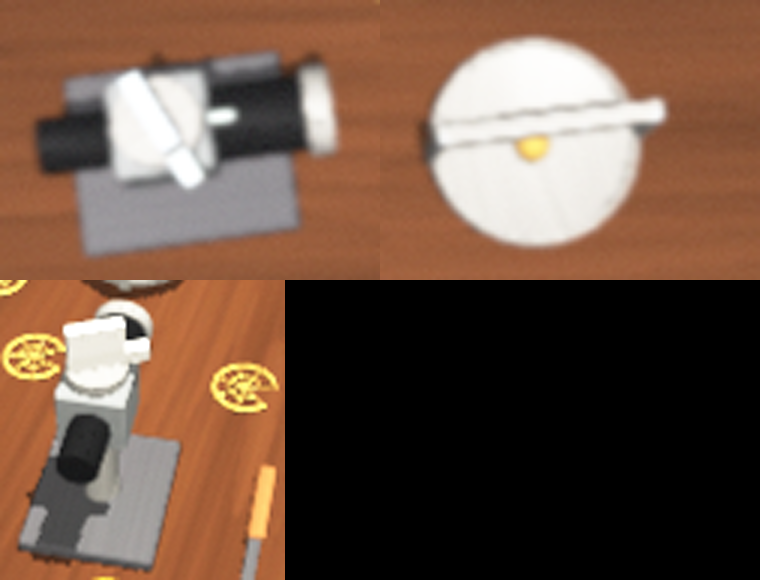

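The crop confirms the black scope. Its silver lens ring is on the right at crop (318,108), towards world -y, with the white rib at (222,115). The collar pointer is at lower right, (185,172), so the joint is about -1.1. The plate's bar slopes slightly up to the right, and the bead is just below its middle at (533,147).

First I move towards the collar, staying high.

drive_tool:
  moves: [20,-18,0,0,31,-27.8,0,0,31,-27.8,0,0,31,-27.8,0,0,31,-27.8,0,0]
  fingers: 60
  newtons: 60

```text
clock: 1.62
eef_pos: [318.4, -374.1, 242.3]
ee_rot: [0.0, 0.98, 0.201, 0.0]
ft_force: [2.1, -1.1, 0.6]
gripper_width: 60.2
grip_force: 0.0
```

drive_tool:
  moves: [31,-27.8,0,0,31,-27.8,0,0,31,-27.8,0,0,31,-27.8,0,0,31,-27.8,0,0]

```text
clock: 2.03
eef_pos: [406.2, -185.0, 242.6]
ee_rot: [0.0, 0.98, 0.201, 0.0]
ft_force: [0.3, -0.2, -0.1]
gripper_width: 59.8
grip_force: 0.0
```

drive_tool:
  moves: [31,-27.8,0,0,31,-27.8,0,0,25,-22,0,0,15,-14,0,0,0,0,0,0]

```text
clock: 2.45
eef_pos: [464.8, -59.1, 242.4]
ee_rot: [-0.0, 0.979, 0.204, 0.001]
ft_force: [-0.2, -0.0, 1.1]
gripper_width: 60.1
grip_force: 0.0
```

```bash
cat > h.py <<'E'
import numpy as np,cv2
def proj(p,X):
    q=np.asarray(X,float)@np.array(p['R']).T+np.array(p['t'])
    return np.c_[p['fx']*q[:,0]/q[:,2]+p['cx'],p['fy']*q[:,1]/q[:,2]+p['cy']]
def rot(a): return np.array([[np.cos(a),-np.sin(a),0],[np.sin(a),np.cos(a),0],[0,0,1]])
def psi(s):
    w,x,y,z=s['ee_rot']; return np.arctan2(2*(x*y+w*z),1-2*(y*y+z*z))
def go(s,target,az=None):
    d=np.array(target)-s['eef_pos'];a=psi(s)
    out=[d[0]*np.cos(a)+d[1]*np.sin(a), d[0]*np.sin(a)-d[1]*np.cos(a), -d[2]]
    if az is not None: out.append(-np.degrees((az-a+np.pi)%(2*np.pi)-np.pi))
    return np.round(out,1)
def overlay(img,p,box,k,polys):
    u,v,w,h=box
    o=cv2.resize(img[v:v+h,u:u+w],None,fx=k,fy=k,interpolation=cv2.INTER_CUBIC)
    for P,c in polys:
        q=((proj(p,P)-[u,v]+.5)*k*8).astype(int)
        cv2.polylines(o,[q.reshape(-1,1,2)],False,c,1,cv2.LINE_AA,3)
    return o
E
python3 - <<'E'
from rig import *
from h import *
import pickle
o=[]
cal={c:read_camera(c) for c in ['top','side']}
pickle.dump(cal,open('cal.pkl','wb'))
O=np.array([552,125,0]);yaw=1.677
for c,box,k in [('top',(185,180,95,70),4),('side',(235,215,95,75),4)]:
    img=cv2.imread(f'pics/{c}0.png');R=rot(yaw)
    f=lambda X:np.array(X)@R.T+O
    P=[(f([[60,-50,12],[60,50,12],[-60,50,12],[-60,-50,12],[60,-50,12]]),(0,255,0)),(f([[-85,0,128],[64,0,128]]),(0,0,255)),(f([[25,-25,131],[25,25,131],[-25,25,131],[-25,-25,131],[25,-25,131]]),(255,255,0))]
    for q,col in [(-1.0,(0,0,255)),(-1.2,(255,0,0))]:
        Q=rot(q);P.append((f(np.array([[20,-5,178],[20,5,178],[-20,5,178],[-20,-5,178],[20,-5,178]])@Q.T),col))
        P.append((f(np.array([[-20,0,144],[-37,0,144]])@Q.T),col))
    o.append(overlay(img,cal[c],box,k,P))
h=max(i.shape[0] for i in o)
o=[cv2.copyMakeBorder(i,0,h-i.shape[0],0,0,cv2.BORDER_CONSTANT) for i in o]
cv2.imwrite('pics/ov1.png',np.hstack(o))
E
```

```text
(no output)
```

View pics/ov1.png

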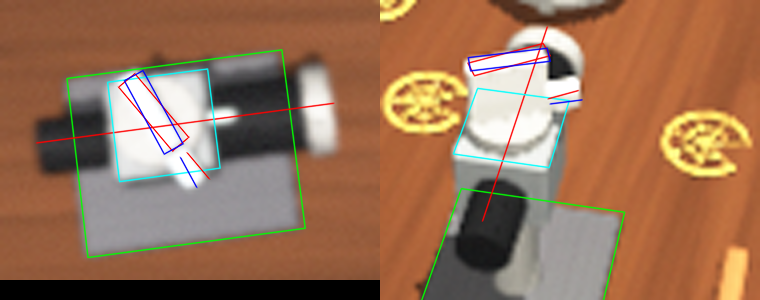

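The overlay fits both pictures. The base outline and the block sit on their edges, and the pointer in the top view, near crop (187,172), lies between the -1.0 and -1.2 drawings. I take scope (552,125), azimuth 1.677 and collar about -1.1.

```bash
python3 - <<'E'
from rig import *
from h import *
s=sense();print(s['eef_pos'],psi(s),s['joint_positions'],s['clock'])
print(go(s,[552,125,215],.577))
E
```

```text
[463.27659926 -61.90920596 242.24673166] 0.407875132730865 [-1.32518511e-01  6.47188422e-02 -3.51720757e-01  1.15460089e+00
 -4.78922573e-04  2.60119900e+00] 2.55
[ 155.6 -136.4   27.2   -9.7]
```

drive_tool:
  moves: [28,-24.5,5,0,30,-26.3,5,0,30,-26.3,5,0,30,-26.3,5,0,22,-19.3,4,0]

```text
clock: 2.97
eef_pos: [544.4, 106.5, 218.0]
ee_rot: [-0.0, 0.98, 0.201, 0.0]
ft_force: [0.3, -0.5, 0.3]
gripper_width: 60.0
grip_force: 0.0
```

drive_tool:
  moves: [15.6,-13.7,3.2,0,0,0,0,-5,0,0,0,-4.7,0,0,0,0,0,0,0,0]

```text
clock: 3.38
eef_pos: [552.4, 123.0, 215.1]
ee_rot: [0.0, 0.96, 0.282, -0.0]
ft_force: [-0.2, -0.1, -0.4]
gripper_width: 60.0
grip_force: 0.0
```

```bash
python3 - <<'E'
from rig import *
from h import *
s=sense();print(s['eef_pos'],psi(s),s['clock'],s['joint_velocities'])
print(go(s,[552,125,160],.577))
E
```

```text
[552.35377855 122.99831979 215.05623938] 0.5710705394624218 3.3833 [-0.00012309 -0.00713428 -0.00118897 -0.00186743  0.00168573  0.00973168]
[ 0.8 -1.9 55.1 -0.3]
```

drive_tool:
  moves: [0.8,-1.9,15,0,0,0,15,0,0,0,13,0,0,0,12,0,0,0,0,0]

```text
clock: 3.8
eef_pos: [550.4, 124.9, 157.9]
ee_rot: [-0.0, 0.959, 0.282, -0.002]
ft_force: [0.1, 0.3, -0.0]
gripper_width: 59.6
grip_force: 0.0
```

drive_tool:
  moves: [0,0,0,0,0,0,0,0,0,0,0,0,0,0,0,0,0,0,0,0]
  fingers: 0
  newtons: 30

```text
clock: 4.22
eef_pos: [552.2, 126.9, 161.2]
ee_rot: [-0.001, 0.959, 0.284, 0.001]
ft_force: [-1.8, 1.5, 5.1]
gripper_width: 9.0
grip_force: 31.7
```

```bash
python3 - <<'E'
from rig import *
from h import *
s=sense();print(s['eef_pos'],psi(s),s['clock'],s['gripper_width'],s['ft_force'],s['ft_torque'],s['grip_force'])
E
```

```text
[552.17708067 126.93864443 161.18585606] 0.5749098153585138 4.2167 8.975182761951084 [-1.82063909  1.46865947  5.05997474] [ 0.3440912   0.48542668 -0.0802092 ] 31.662522554397583
```

drive_tool:
  moves: [0,0,0,-3,0,0,0,-5,0,0,0,-6,0,0,0,-6,0,0,0,-6]

```text
clock: 4.63
eef_pos: [552.5, 126.7, 161.2]
ee_rot: [0.0, 0.869, 0.494, 0.001]
ft_force: [-1.0, 0.1, 4.6]
gripper_width: 9.3
grip_force: 31.5
```

drive_tool:
  moves: [0,0,0,-6,0,0,0,-6,0,0,0,-6,0,0,0,-6,0,0,0,-5]

```text
clock: 5.05
eef_pos: [552.9, 126.6, 161.2]
ee_rot: [0.001, 0.718, 0.696, 0.001]
ft_force: [0.6, 0.3, 3.1]
gripper_width: 9.2
grip_force: 31.4
```

drive_tool:
  moves: [0,0,0,-5,0,0,0,-3.1,0,0,0,0,0,0,0,0,0,0,0,0]

```text
clock: 5.47
eef_pos: [553.0, 126.6, 161.2]
ee_rot: [0.001, 0.669, 0.743, 0.001]
ft_force: [0.0, -0.3, 5.7]
gripper_width: 9.6
grip_force: 31.7
```

```bash
python3 - <<'E'
from rig import *
from h import *
s=sense();print(s['eef_pos'],psi(s),s['clock'],s['gripper_width'],s['ft_force'],s['ft_torque'],s['grip_force'])
E
```

```text
[552.97103246 126.57808351 161.16153579] 1.6747461439012685 5.4667 9.586349539264324 [ 0.00982186 -0.26631237  5.69039379] [ 0.08152142 -0.12742592  0.07351473] 31.67862296104431
```

drive_tool:
  moves: [0,0,0,0,0,0,0,0,0,0,0,0,0,0,-10,0,0,0,-25,0]
  fingers: 60

```text
clock: 5.88
eef_pos: [549.4, 125.8, 192.4]
ee_rot: [-0.002, 0.669, 0.743, -0.003]
ft_force: [0.1, 0.7, -0.4]
gripper_width: 59.9
grip_force: 0.0
```

drive_tool:
  moves: [0,0,-20,0,-30,0,-10,0,-38,0,0,0,-38,0,0,0,-35,0,0,0]

```text
clock: 6.3
eef_pos: [567.1, -15.4, 226.2]
ee_rot: [0.001, 0.669, 0.744, 0.0]
ft_force: [-0.3, 0.7, 0.1]
gripper_width: 60.1
grip_force: 0.0
```

```bash
python3 - <<'E'
from rig import *
from h import *
for i in range(3):
    p=read_camera('top')
s=sense();print(s['eef_pos'],psi(s),s['clock'],s['gripper_width'],s['ft_force'])
q=read_camera('side')
cv2.imwrite('pics/top2.png',p['pixels'][:,:,::-1]);cv2.imwrite('pics/side2.png',q['pixels'][:,:,::-1])
for c,n in [('t',p),('s',q)]:
  for t in ['dish_grip','dish_seat','bead_center','collar_grip']:
    print(c,t,[(round(d['p'],2),np.round(d['at']).tolist()) for d in place_of(n,t)[:2]])
O=np.array([552.5,126,0]);R=rot(1.677);f=lambda X:np.array(X)@R.T+O
P=[(f([[20,-5,178],[20,5,178],[-20,5,178],[-20,-5,178],[20,-5,178]]),(0,0,255)),(f([[-20,0,144],[-37,0,144]]),(0,0,255))]
G=np.array([615,-155,0]);out=[overlay(p['pixels'][:,:,::-1],p,(185,180,95,70),4,P)]
B=[]
for a,col in [(1.60,(0,0,255)),(1.70,(255,0,0))]:
    B.append((np.array([[59,-5,78],[59,5,78],[-59,5,78],[-59,-5,78],[59,-5,78]])@rot(a).T+G,col))
out.append(overlay(cv2.imread('pics/top0.png'),p,(320,150,95,70),4,B))
a=np.hstack(out)
b=np.hstack([overlay(q['pixels'][:,:,::-1],q,(235,215,95,70),4,P),overlay(cv2.imread('pics/side0.png'),q,(240,155,95,70),4,B)])
cv2.imwrite('pics/ov2.png',np.vstack([a,b]))
E
```

```text
[566.9586522  -16.05427117 225.60681329] 1.6720060625372877 6.45 59.90052455453542 [ 0.39096302 -0.18185963  0.81669893]
t dish_grip []
t dish_seat []
t bead_center [(0.57, [680.0, 176.0, 1.0])]
t collar_grip [(0.97, [549.0, 126.0, 164.0]), (0.89, [297.0, 226.0, 163.0])]
s dish_grip []
s dish_seat [(0.97, [619.0, -158.0, 13.0])]
s bead_center [(0.59, [620.0, -158.0, 14.0])]
s collar_grip [(0.96, [491.0, 370.0, 165.0]), (0.74, [550.0, 124.0, 164.0])]
```

View pics/ov2.png

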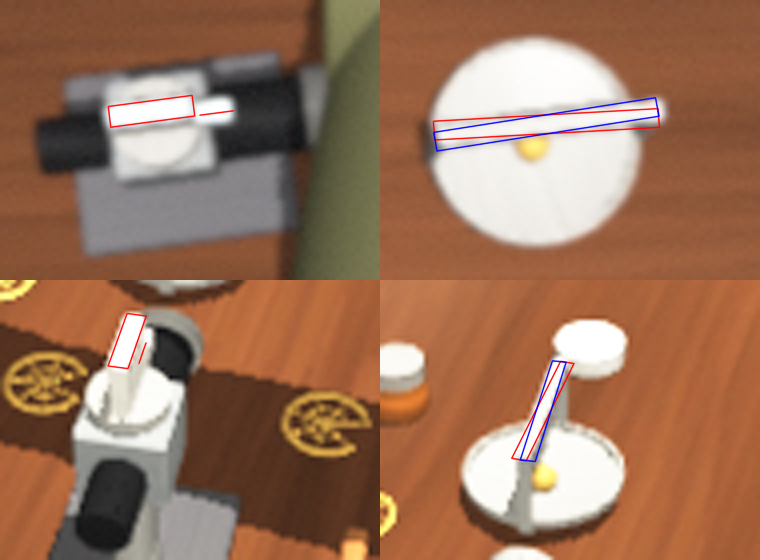

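The collar pointer now lies over the rib along the barrel, at crop (215,110), and the drawn outline for joint 0 fits. The plate's bar runs at azimuth about 1.67, centred near (615,-156).

```bash
python3 - <<'E'
from rig import *
from h import *
s=sense();print(go(s,[615.5,-156,62],1.67))
E
```

```text
[-147.4   33.1  163.1    0.4]
```

drive_tool:
  moves: [-30,7,5,0,-36,8,15,0,-36,8,15,0,-30,7,15,0,-15.4,3.1,15,0]

```text
clock: 7.32
eef_pos: [616.5, -159.8, 159.4]
ee_rot: [0.001, 0.669, 0.743, -0.0]
ft_force: [-1.2, 0.5, -0.2]
gripper_width: 60.0
grip_force: 0.0
```

drive_tool:
  moves: [0,0,20,0,0,0,10,0,0,0,0,0,0,0,0,0,0,0,0,0]

```text
clock: 7.73
eef_pos: [615.8, -156.1, 131.2]
ee_rot: [0.0, 0.668, 0.744, 0.0]
ft_force: [-0.2, 0.6, -0.2]
gripper_width: 60.1
grip_force: 0.0
```

```bash
python3 - <<'E'
from rig import *
from h import *
q=read_camera('side')
s=sense();print(s['eef_pos'],s['clock'],go(s,[615.5,-156,62],1.67))
for t in ['dish_grip','dish_seat','bead_center']:
    print(t,[(round(d['p'],2),np.round(d['at']).tolist()) for d in place_of(q,t)[:2]])
cv2.imwrite('pics/c3.png',cv2.resize(q['pixels'][120:240,210:350,::-1],None,fx=4,fy=4,interpolation=cv2.INTER_CUBIC))
E
```

```text
[ 616.09933301 -156.23202344  131.55768352] 7.7833 [ 0.3 -0.6 69.6  0.4]
dish_grip [(0.96, [616.0, -154.0, 73.0])]
dish_seat [(0.66, [620.0, -158.0, 16.0])]
bead_center [(0.57, [551.0, 129.0, 0.0]), (0.56, [474.0, -18.0, 1.0])]
```

View pics/c3.png

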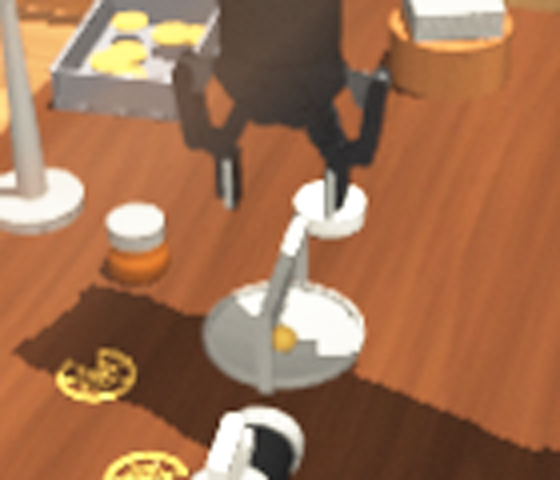

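The open fingers at crop (230,185) and (335,190) straddle the bar, and the bead is near the centre at (285,338). I descend and close.

drive_tool:
  moves: [0,0,10,0,0,0,18,0,0,0,18,0,0,0,15,0,0,0,8.5,0]

```text
clock: 8.35
eef_pos: [614.0, -156.5, 58.3]
ee_rot: [-0.001, 0.669, 0.743, -0.001]
ft_force: [-0.7, 1.2, -0.3]
gripper_width: 60.0
grip_force: 0.0
```

drive_tool:
  moves: [0,0,0,0,0,0,0,0,0,0,0,0,0,0,0,0,0,0,0,0]
  fingers: 24
  newtons: 30

```text
clock: 8.77
eef_pos: [616.2, -157.2, 61.7]
ee_rot: [0.001, 0.669, 0.743, 0.0]
ft_force: [0.7, -1.0, 0.4]
gripper_width: 24.0
grip_force: 0.0
```

drive_tool:
  moves: [0,0,0,0,0,0,0,0,0,0,0,0,0,0,0,0,0,0,0,0]
  fingers: 14

```text
clock: 9.18
eef_pos: [615.3, -156.9, 60.6]
ee_rot: [0.0, 0.669, 0.743, 0.0]
ft_force: [-0.0, -0.3, -0.1]
gripper_width: 13.7
grip_force: 0.0
```

drive_tool:
  moves: [0,0,0,0,0,0,0,0,0,0,0,0,0,0,0,0,0,0,0,0]
  fingers: 0

```text
clock: 9.6
eef_pos: [615.2, -156.9, 60.4]
ee_rot: [-0.0, 0.669, 0.743, -0.0]
ft_force: [1.2, 0.5, -0.9]
gripper_width: 9.4
grip_force: 32.4
```

drive_tool:
  moves: [0,0,0,0,0,0,0,0,0,0,0,0,0,0,0,0,0,0,0,0]
  newtons: 60

```text
clock: 10.02
eef_pos: [615.2, -156.9, 60.5]
ee_rot: [-0.0, 0.669, 0.743, -0.0]
ft_force: [0.7, -0.6, -1.6]
gripper_width: 9.4
grip_force: 60.0
```

```bash
python3 - <<'E'
from rig import *
from h import *
s=sense();print(s['eef_pos'],s['ee_rot'],psi(s),s['clock'],s['gripper_width'],s['ft_force'],s['ft_torque'],s['grip_force'])
E
```

```text
[ 615.22841854 -156.90693001   60.52861167] [-8.34289988e-05  6.68814778e-01  7.43429071e-01 -5.27184669e-05] 1.6763658836206294 10.0167 9.360884491660064 [ 0.68871277 -0.56378602 -1.57425211] [ 0.05488727 -0.08201894  0.02304729] 59.95727777481079
```

drive_tool:
  moves: [0,0,-1,0,0,0,-3,0,0,0,-5,0,0,0,-4,0,0,0,-2,0]

```text
clock: 10.43
eef_pos: [615.8, -157.1, 76.6]
ee_rot: [0.001, 0.669, 0.743, 0.0]
ft_force: [-0.3, 0.1, -2.4]
gripper_width: 8.9
grip_force: 59.9
```

drive_tool:
  moves: [0,0,0,0,0,0,0,0,0,0,0,0,0,0,0,0,0,0,0,0]

```text
clock: 10.85
eef_pos: [615.1, -156.9, 75.4]
ee_rot: [-0.0, 0.669, 0.743, -0.0]
ft_force: [-0.1, -1.0, -1.9]
gripper_width: 8.6
grip_force: 59.9
```

```bash
python3 - <<'E'
from rig import *
from h import *
p=read_camera('top');q=read_camera('side')
s=sense();print(s['eef_pos'],s['ee_rot'],s['clock'],s['gripper_width'],s['ft_force'],s['ft_torque'])
for n in (p,q):
  for t in ['dish_grip','dish_seat','bead_center']:
    print(t,[(round(d['p'],2),np.round(d['at']).tolist()) for d in place_of(n,t)[:2]])
cv2.imwrite('pics/c4.png',cv2.resize(q['pixels'][140:230,220:340,::-1],None,fx=5,fy=5,interpolation=cv2.INTER_CUBIC))
E
```

```text
[ 615.18504646 -156.86927374   75.40552443] [-1.54188269e-04  6.68803126e-01  7.43439540e-01 -7.45205581e-05] 10.95 9.123882970725287 [ 1.1194587   0.15880202 -2.92398512] [0.02664792 0.01903574 0.01834119]
dish_grip [(0.65, [614.0, -157.0, 84.0])]
dish_seat [(0.68, [616.0, -159.0, 28.0]), (0.44, [681.0, 176.0, -2.0])]
bead_center []
dish_grip [(0.61, [611.0, -152.0, 86.0])]
dish_seat [(0.88, [617.0, -155.0, 31.0]), (0.29, [734.0, -93.0, 0.0])]
bead_center [(0.5, [616.0, -158.0, 27.0])]
```

View pics/c4.png

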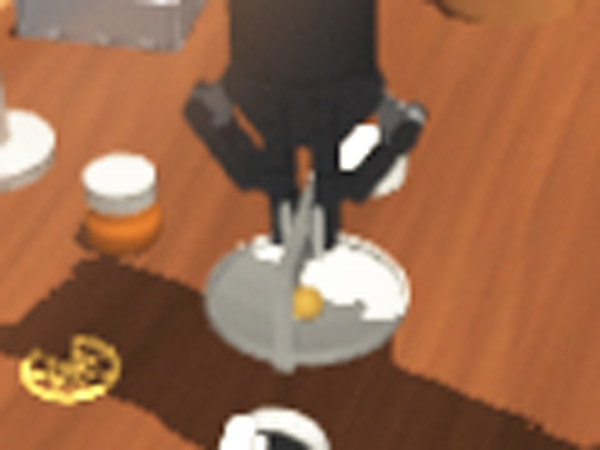

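The plate is lifted level, and the bead at (307,302) sits in the centre of the plate's outline. Now the rest of the lift and the quarter turn, both gentle.

drive_tool:
  moves: [0,0,-2,0,0,0,-4,0,0,0,-6,0,0,0,-8,0,0,0,-8,0]

```text
clock: 11.67
eef_pos: [615.5, -156.9, 104.6]
ee_rot: [0.0, 0.669, 0.743, 0.0]
ft_force: [0.6, 0.4, -2.0]
gripper_width: 9.1
grip_force: 59.9
```

drive_tool:
  moves: [0,0,-8,0,0,0,-8,0,0,0,-8,0,0,0,-7,0,0,0,-6,0]

```text
clock: 12.08
eef_pos: [615.6, -157.0, 141.7]
ee_rot: [0.0, 0.669, 0.743, 0.0]
ft_force: [0.1, -0.2, -2.4]
gripper_width: 9.2
grip_force: 59.9
```

drive_tool:
  moves: [0,0,-5,0,0,0,-3,0,0,0,-2,0,0,0,-1,0,0,0,0,0]

```text
clock: 12.5
eef_pos: [615.2, -156.9, 151.5]
ee_rot: [-0.0, 0.669, 0.743, -0.0]
ft_force: [-0.9, -0.9, -1.9]
gripper_width: 8.9
grip_force: 59.9
```

drive_tool:
  moves: [0,0,0,-1,0,0,0,-2,0,0,0,-3,0,0,0,-4,0,0,0,-5]

```text
clock: 12.92
eef_pos: [615.1, -156.8, 151.1]
ee_rot: [-0.0, 0.564, 0.826, -0.0]
ft_force: [0.2, 0.8, -1.2]
gripper_width: 9.2
grip_force: 59.9
```

drive_tool:
  moves: [0,0,0,-5,0,0,0,-5,0,0,0,-5,0,0,0,-5,0,0,0,-5]

```text
clock: 13.33
eef_pos: [615.0, -156.9, 151.1]
ee_rot: [-0.0, 0.372, 0.928, -0.0]
ft_force: [0.2, 0.1, -2.3]
gripper_width: 8.5
grip_force: 59.9
```

drive_tool:
  moves: [0,0,0,-5,0,0,0,-5,0,0,0,-5,0,0,0,-5,0,0,0,-5]

```text
clock: 13.75
eef_pos: [615.1, -156.8, 151.1]
ee_rot: [-0.0, 0.162, 0.987, 0.0]
ft_force: [0.4, 0.6, -2.0]
gripper_width: 9.2
grip_force: 59.9
```

drive_tool:
  moves: [0,0,0,-5,0,0,0,-4,0,0,0,-4,0,0,0,-3,0,0,0,-3]

```text
clock: 14.17
eef_pos: [615.0, -156.9, 151.1]
ee_rot: [-0.0, -0.002, 1.0, 0.0]
ft_force: [-0.1, 0.3, -2.6]
gripper_width: 9.1
grip_force: 59.9
```

drive_tool:
  moves: [0,0,0,-2,0,0,0,-2,0,0,0,-1,0,0,0,-1,0,0,0,0]

```text
clock: 14.58
eef_pos: [615.2, -156.9, 151.4]
ee_rot: [-0.0, -0.053, 0.999, 0.0]
ft_force: [0.8, 0.1, -1.7]
gripper_width: 8.7
grip_force: 59.9
```

```bash
python3 - <<'E'
from rig import *
from h import *
s=sense();print(s['eef_pos'],s['ee_rot'],psi(s),s['clock'],s['gripper_width'],s['ft_force'])
print(go(s,[571,-48,151.5],3.248))
q=read_camera('side')
for t in ['dish_grip','dish_seat','bead_center']:
    print(t,[(round(d['p'],2),np.round(d['at']).tolist()) for d in place_of(q,t)[:2]])
E
```

```text
[ 615.18609097 -156.87349431  151.35015277] [-1.95509255e-04 -5.31346822e-02  9.98587333e-01  7.01548198e-05] -3.0352731875588734 14.5833 8.720190911165528 [ 0.8283577   0.10603202 -1.65139281]
[ 3.240e+01  1.129e+02 -1.000e-01 -0.000e+00]
dish_grip [(0.88, [614.0, -159.0, 163.0])]
dish_seat [(0.71, [620.0, -158.0, 104.0])]
bead_center [(0.45, [617.0, -158.0, 106.0])]
```

drive_tool:
  moves: [0.6,2,0,0,1.1,4,0,0,1.7,6,0,0,2.3,8,0,0,2.9,10,0,0]

```text
clock: 15.2
eef_pos: [603.3, -127.3, 151.6]
ee_rot: [0.0, -0.053, 0.999, 0.0]
ft_force: [0.3, -0.5, -2.4]
gripper_width: 9.1
grip_force: 59.9
```

drive_tool:
  moves: [2.9,10,0,0,2.9,10,0,0,2.9,10,0,0,2.9,10,0,0,2.9,10,0,0]

```text
clock: 15.62
eef_pos: [583.5, -78.6, 151.7]
ee_rot: [0.0, -0.053, 0.999, 0.0]
ft_force: [0.2, 0.5, -3.0]
gripper_width: 9.0
grip_force: 59.9
```

drive_tool:
  moves: [2.3,8,0,0,2,7,0,0,1.7,6,0,0,1.4,5,0,0,0.9,3,0,0]

```text
clock: 16.03
eef_pos: [572.4, -51.3, 151.6]
ee_rot: [0.0, -0.053, 0.999, 0.0]
ft_force: [-0.4, 0.1, -1.2]
gripper_width: 9.0
grip_force: 59.9
```

drive_tool:
  moves: [0.6,2,0,0,0.6,1.9,0,0,0,0,0,0,0,0,0,0,0,0,0,0]

```text
clock: 16.45
eef_pos: [571.1, -48.4, 151.6]
ee_rot: [0.0, -0.053, 0.999, -0.0]
ft_force: [0.6, -0.5, -2.1]
gripper_width: 9.2
grip_force: 59.9
```

drive_tool:
  moves: [0,0,0,0,0,0,0,0,0,0,0,0,0,0,0,0,0,0,0,0]

```text
clock: 16.87
eef_pos: [571.0, -48.1, 151.6]
ee_rot: [0.0, -0.053, 0.999, -0.0]
ft_force: [-0.1, 0.8, -2.0]
gripper_width: 8.8
grip_force: 59.9
```

```bash
python3 - <<'E'
from rig import *
from h import *
p=read_camera('top');q=read_camera('side')
s=sense();print(s['eef_pos'],s['ee_rot'],psi(s),s['clock'],s['gripper_width'],s['ft_force'])
for n in (p,q):
  for t in ['view','dish_grip','dish_seat','bead_center','scope','collar_grip']:
    print(t,[(round(d['p'],2),np.round(d['at']).tolist()) for d in place_of(n,t)[:2]])
R=rot(1.677);O=np.array([552.5,126,0]);f=lambda X:np.array(X)@R.T+O
a=np.linspace(0,2*np.pi,40)
V=f(np.c_[-175+57*np.cos(a),57*np.sin(a),0*a+113]);B=f(np.c_[-175+10*np.cos(a),10*np.sin(a),0*a+105])
L=f(np.c_[0*a-85,23*np.cos(a),105+23*np.sin(a)])
ax=f([[-85,0,105],[-118,0,105]]);bar=f([[-175,59,169],[-175,-59,169]])
P=[(V,(0,255,0)),(B,(0,0,255)),(ax,(0,0,255)),(bar,(255,0,0)),(L,(255,255,0))]
o=np.hstack([overlay(p['pixels'][:,:,::-1],p,(210,150,130,100),3,P),overlay(q['pixels'][:,:,::-1],q,(220,160,130,100),3,P)])
cv2.imwrite('pics/ov5.png',o)
E
```

```text
[570.99071977 -48.12402233 151.58875191] [-1.76985028e-05 -5.27430969e-02  9.98608114e-01 -2.09997306e-05] -3.0360574916967584 16.9667 8.768223961949381 [-1.19425355  0.31508272 -2.51838618]
view []
dish_grip []
dish_seat []
bead_center []
scope [(0.93, [553.0, 125.0, -2.0]), (0.84, [298.0, 227.0, 1.0])]
collar_grip [(0.86, [550.0, 124.0, 164.0]), (0.86, [298.0, 227.0, 161.0])]
view [(0.47, [549.0, 125.0, 162.0])]
dish_grip [(0.92, [570.0, -47.0, 164.0])]
dish_seat [(0.67, [573.0, -50.0, 107.0]), (0.36, [552.0, 129.0, -1.0])]
bead_center [(0.55, [571.0, -50.0, 106.0])]
scope [(0.85, [550.0, 128.0, -2.0]), (0.85, [297.0, 226.0, -3.0])]
collar_grip [(0.94, [551.0, 122.0, 163.0]), (0.89, [488.0, 369.0, 167.0])]
```

View pics/ov5.png

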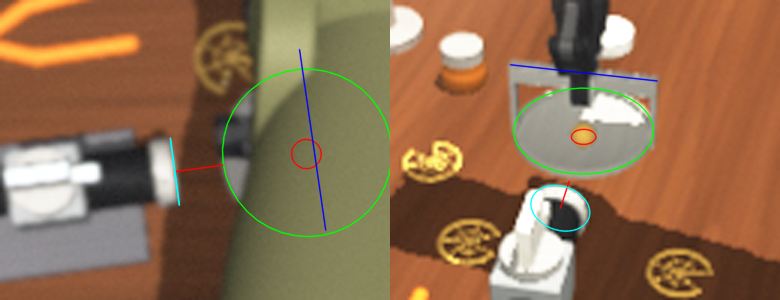

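The side view shows the bead at crop (583,133), inside the drawn target circle. The plate outline and bar match the crosswise pose, and the lens outline at (560,207) fits the ring. In the top view the collar pointer lies along the barrel. Everything is still, so I hand in the job.

```bash
python3 -c "
from rig import *
print(finish_job())"
```

```text
the job is handed in; nothing more can be done
None
```

I turned the collar to its locked mark. The plate is held level and still, bridge crosswise, with the bead centred about 9 cm in front of the lens at lens height. I handed the job in at about 17 s; no verdict came back.

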